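Click the pepper grinder one step coarser

TASK

Set the pepper grinder, the taller of the two white ceramic grinders, one step coarser: turn the steel bar knob on its top clockwise, seen from above, until it clicks over into the next notch, and let go. Do not turn the shorter grinder's knob, and leave the glass cruet standing where it is.

Things in the scene. Friction and masses are not known exactly. Their poses are not given: they have to be found in the camera images.
- tall_knob (a joint): Angle of the tall (pepper) grinder's knob, rad, growing clockwise seen from above. Starts in the fine notch at 0; the next, coarse notch is at 0.9 (52 degrees on). A sprung detent between them resists with up to 0.11 N m, most near 0.2; let go before 0.45 it springs back to 0, beyond 0.45 it snaps on to 0.9 and stays. Hard stops at -0.2 and 1.1.
- tall_grip (a point): Grip point on the knob's upright axis, 182 mm above the table; turns with the knob. The knob is a steel bar on edge, 42 mm long, 16 mm thick, top 13 mm above this point, foot 23 mm below it on a disc 42 mm across. x: along the bar, to the end with a dark line on top; y: across its thickness; z up. Grip across y from above.
- tall: The pepper grinder, white ceramic, 66 mm across, held fast to the table by a rubber foot 80 mm across (it cannot move). Ceramic top at 150 mm, knob's top at 195 mm; nothing within 100 mm of it is taller than 135 mm. Two dark beads on its top rim mark the notches: small fine, large coarse. Origin: centre of its underside, z up, x towards the small bead.
- short_knob (a joint): Angle of the same kind of knob on the short grinder, rad, clockwise positive; starts in its notch at 0 and is to stay there. That grinder has the same width, foot, bar knob and beads and is also stuck fast, but its ceramic top is at 75 mm and its knob's top at 120 mm. It stands 0.2 to 0.45 m from the tall one, to its left or right.
- cruet: Empty clear glass cruet, loose, 62 mm across and 126 mm high with a narrow neck and a small glass handle, standing between the two grinders. Origin at the centre of its underside, z up.
Mind the look-alikes: they are no part of the job. What is shaped like the tall but red or yellow is not meant.

How it is judged:
At the end, for the whole second after the job is handed in: The tall grinder's knob rests in the coarse notch (0.72 to 1.07 rad, still); the short grinder's knob is still in its notch (within 0.18 rad of 0); the cruet stands upright (within 10 degrees) less than 30 mm from where it was (value of joint tall_knob between 0.72 and 1.07 rad and velocity of joint tall_knob between -0.1 and 0.1 rad/s and value of joint short_knob between -0.18 and 0.2 rad and distance of cruet from where it was at the start of the episode below 0.03 m and angle between cruet's own z axis and vertical below 0.17 rad); the robot touches nothing.
It fails at once if the short grinder's knob is turned past its click (value of joint short_knob above 0.45 rad).
It fails at once if the cruet is knocked over (angle between cruet's own z axis and vertical above 0.6 rad).
It also fails if it takes over 29 s, if anything falls off the work surface, if the arm or the gripper's body presses on something with over 40 N, if the wrist force passes 120 N, or if a joint passes its speed limit or range.

ROBOT

A 6-joint arm with a two-finger parallel gripper is mounted at the origin on the work surface. World frame = base frame: x ahead of the robot, y to its left, z up, the work surface at z = 0. Lengths are in m, angles in rad, forces in N, time in s.
With the tool pointing down it reaches from about 0.25 to 0.725 m from the base axis. Payload 4 kg.
Tool frame: the origin (TCP) lies between the finger pads; the fingertips stand 8 mm ahead of it and the grasp point (between the pads) lies 11 mm behind it (bot.tip_reach is the distance from the TCP to the fingertips, in m); z points along the fingers, y is the line along which they close (so a half turn about z gives the same grasp; the last joint's range is limited). The gripper opens to 85 mm and grips with 20 to 120 N. Pads are 22 mm wide; open, the fingers measure 114 mm over their backs; the gripper's body (76 mm by 85 mm) begins 54 mm behind the grasp point. The pads swing forward as they close: fully open they stand 13 mm farther back than shut.
Start: joints at [1.268, 0.241, 0.005, 1.335, 0, 1.571], TCP at [0.149, 0.477, 0.239] pointing down, gripper open.
Joint ranges: [-2.72, 2.72], [-1.05, 1.87], [-1.09, 1.28], [-1.99, 2.15], [-1.42, 1.44], [-3.14, 3.14]. Speed limits (rad/s): [2.79, 2.79, 3.14, 3.14, 3.14, 3.14].

INTERFACE

Orientations are given as a unit quaternion [x, y, z, w].
In Python, from workcell import bot gives the robot as it stands.
- The arm moves only by the tool move_arm, never from a script. Its argument "deltas" is a list of rows, each a list of 7 numbers: the opening, from 0 (shut) to 1 (fully open), then the shift along the tool's x, y, z in mm, then the turn, a rotation vector about the tool's x, y, z in degrees. In form: [[gripper, tx, ty, tz, ax, ay, az], ...]. A call has 1 to 10 rows; each row shifts and turns the commanded pose from where the row before left it, along the tool's axes as they then stand; what a row does not reach is not made up. A row lasts 1/12 s, in which the tool goes at most 41.7 mm and 7.16 degrees, less where a joint would pass 70% of its speed; a pose out of reach is approached as far as the arm can. A call is refused whole if a number of a shift passes 41.7 or a number of a turn 7.16, either way. A call with a gripper value outside its range is refused whole. The fingers move at their own pace and stop on an object; the grip force is fixed at half the most. Time passes only in rows, so rows that do not move let the fingers close. It gives the time, the measured TCP pose, the force, the opening and the grip force at its end, in the units of the state.
- bot.get_obs(): the state, without advancing time (a new reading comes with each control period).
- bot.camera(name): name is "side" or "top"; returns the picture (384x512x3 uint8, blue, green, red); there is no depth.
- bot.calibration(name): a dict with "K" (3x3 intrinsics, pixels), "dist_coeffs" ([k1, k2, p1, p2, k3] as OpenCV has them; the pictures are not rectified), "position" and "orientation" of the camera in the world. Camera axes: x right, y down, z forward; pixel columns grow to the right and rows downward; lengths in m; the calibration is good to about 2 mm. A picture is of the moment at which its call begins. calibration takes no time and is no camera call.
- bot.job_done(): hands the job in; it is judged then, once.
Trained networks look in the newest picture that a camera, given by its name, has taken for a name from the list of things; names that differ only in an ending like _2 or _b are one class to them, and where a whole thing is asked for, a point or a joint stands for the part that bears it (a point fixed in the world has none). Each returns a list of dicts, best first, with "conf" (0 to 1); they miss things now and then, are a little off and sometimes report something else, mostly with a low value. They report only what shows in the picture. A call takes as long as a camera call. They do not tell look-alikes from the thing itself.
- bot.outline_of(query, camera): "pixels" (384x512 bool, what is visible of it) and "rect" ([left, top, width, height] in pixels, round what is visible of it).
The state is a dict: "clock": time; "joint_pos": joint angles; "joint_vel": joint speeds; "tau": joint torques, N m; "eef_pos": TCP position; "tool_rot": TCP orientation; "ft_force": force on the tool from outside, world axes, zero at the start; "ft_torque": the same for the moment, N m; "grip_width": finger opening in m; "grasp_force": force on a finger pad.
Only numpy, scipy, OpenCV 4.12 (cv2) and the standard library are available. Lean on these libraries where they do the work, as an engineer would, in place of code of your own. Each camera call takes 0.05 s, during which the arm holds its last target. There are 200 camera calls.

## Working session

There is one attempt and no reset: what is moved stays moved. The work goes in short steps, Python scripts to look and compute and a tool call to move; the robot and the scene stay as the last step left them, time stands still between calls to the robot, and variables do not carry over. Pictures are saved under pics/ and viewed, at most 10 in all, crops included, and the job is handed in when it is done.

Besides the shell and the picture viewer there is one more tool, called as a command line: name --pt "numbers of a row" for each row, then --argument value for the rest. move_arm: Moves the arm, as the interface text tells. Its arguments: {"type":"object","properties":{"deltas":{"type":"array","items":{"type":"array","items":{"type":"number"}}}},"required":["deltas"]}

```bash
mkdir -p pics; python3 - <<'E'
from workcell import bot
import cv2,numpy as np
for c in("top","side"):
    im=bot.camera(c); cv2.imwrite(f"pics/{c}0.png",im)
    k=bot.calibration(c); print(c,{a:np.round(b,4).tolist() for a,b in k.items()})
    for q in("tall","tall_knob","short_knob","cruet"):
        print(q,[(round(d["conf"],2),d["rect"]) for d in bot.outline_of(q,c)])
o=bot.get_obs();print(o["clock"],o["eef_pos"],o["tool_rot"])
E
```

```text
top {'K': [[346.9449, 0.0, 250.9433], [0.0, 346.9449, 190.6045], [0.0, 0.0, 1.0]], 'dist_coeffs': [0.0085, 0.0, 0.0, 0.0, 0.0], 'position': [0.4609, 0.0541, 0.78], 'orientation': [0.7116, -0.6981, 0.0468, -0.064]}
tall [(0.82, [169.3, 157.6, 47.8, 49.1]), (0.82, [122.5, 94.7, 52.9, 62.0])]
tall_knob [(0.96, [191.0, 232.8, 25.6, 26.7]), (0.95, [174.6, 161.3, 19.8, 25.7]), (0.6, [125.2, 94.8, 24.1, 31.1])]
short_knob [(0.79, [358.9, 208.1, 24.6, 24.7]), (0.5, [175.5, 162.8, 23.6, 26.4])]
cruet [(0.64, [264.7, 181.4, 36.8, 31.6])]
side {'K': [[442.8124, 0.0, 255.1925], [0.0, 442.8124, 182.4445], [0.0, 0.0, 1.0]], 'dist_coeffs': [-0.162, 0.0, 0.0, 0.0, 0.0], 'position': [0.3017, 0.6881, 0.7067], 'orientation': [-0.1765, 0.8833, -0.4232, 0.098]}
tall [(0.94, [127.0, 219.2, 48.2, 98.8]), (0.8, [278.4, 211.4, 39.0, 89.2]), (0.61, [211.9, 199.7, 41.9, 89.0])]
tall_knob [(0.76, [215.9, 201.8, 20.9, 35.1]), (0.75, [288.2, 210.7, 25.9, 26.5])]
short_knob []
cruet [(0.73, [260.2, 172.1, 29.3, 59.6])]
0.5 [0.14908335 0.47722497 0.23928392] [ 1.50813642e-01  9.88562211e-01 -3.38016565e-05 -8.68419048e-06]
```

View pics/top0.png

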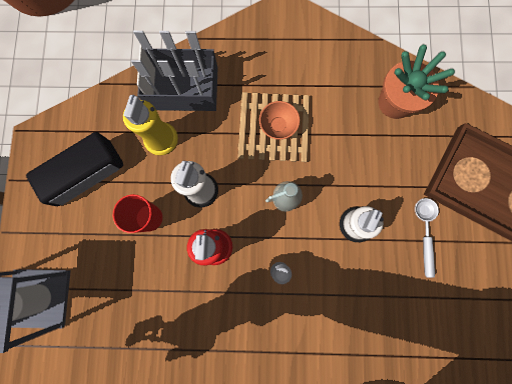

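View pics/side0.png

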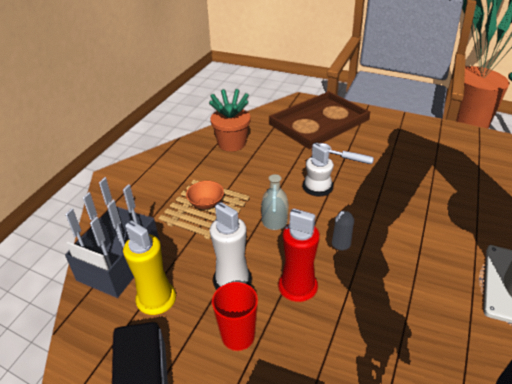

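The tall-shaped candidates in the top view are white (187,178), red (208,246) and yellow (145,120), with the short white one at (363,222). The white one at (187,178) top / (229,240) side is tall and white, so it fits the description. I'll confirm it in a crop and measure it.

```bash
cat > h.py <<'E'
import cv2,numpy as np
from workcell import bot
from scipy.spatial.transform import Rotation as R
def ray(c,uv):
    k=bot.calibration(c); p=cv2.undistortPoints(np.array([[uv]],float),np.array(k["K"]),np.array(k["dist_coeffs"]))[0,0]
    return np.array(k["position"]),R.from_quat(k["orientation"]).apply([p[0],p[1],1])
def onz(c,uv,z):
    o,d=ray(c,uv); return (o+d*(z-o[2])/d[2])[:2]
def proj(c,P):
    k=bot.calibration(c); Rm=R.from_quat(k["orientation"]).inv()
    return cv2.projectPoints(Rm.apply(np.atleast_2d(P)-k["position"]),np.zeros(3),np.zeros(3),np.array(k["K"]),np.array(k["dist_coeffs"]))[0][:,0]
E
python3 - <<'E'
from h import *
t=cv2.imread("pics/top0.png");s=cv2.imread("pics/side0.png")
a=cv2.resize(t[150:210,160:225],(390,360),interpolation=cv2.INTER_CUBIC)
b=cv2.resize(s[195:255,200:265],(390,360),interpolation=cv2.INTER_CUBIC)
cv2.imwrite("pics/crop.png",np.hstack([a,b]))
for u in((185,173),(187,170)):print(onz("top",u,.195))
print(onz("side",(229,212),.195))
E
```

```text
[0.58218565 0.1839118 ]
[0.58753737 0.18070504]
[0.57644198 0.19358962]
```

View pics/crop.png

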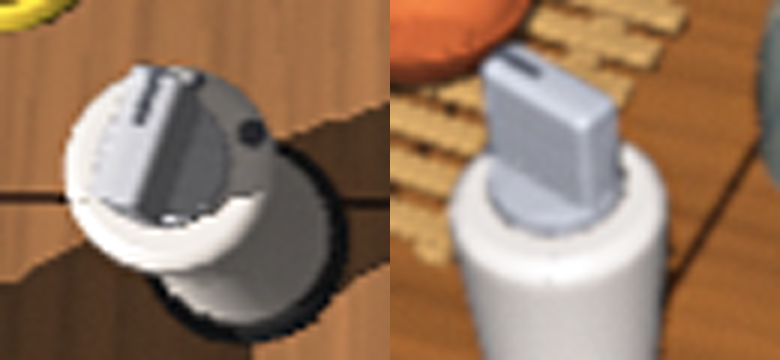

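The crop shows a white body and a steel bar. Its dark line is at the upper end in the top view (about px 184,166), and the large bead is to the right at (202,172), which is clockwise from the line. This is the pepper grinder.

```bash
python3 - <<'E'
from h import *
T=np.array([(137,65),(183,82),(137,210),(90,190)])/6-.42+[160,150]
S=np.array([(90,60),(125,45),(227,105),(190,125)])/6-.42+[200,195]
for c,Q in(("top",T),("side",S)):
    P=np.array([onz(c,q,.195) for q in Q]);print(c,P.mean(0).round(4),P.round(4).tolist())
    l=(P[0]+P[1]-P[2]-P[3])/2; print("len",np.hypot(*l),"ang",np.degrees(np.arctan2(l[1],l[0])))
o=bot.get_obs();print(R.from_quat(o["tool_rot"]).as_matrix().round(3).tolist())
# other neighbours
print("red",onz("top",(203,243),.195),"yel",onz("top",(133,106),.195),"cruet",onz("top",(288,192),.12))
E
```

```text
top [0.5833 0.1885] [[0.6044, 0.1896], [0.5996, 0.1759], [0.5618, 0.1873], [0.5674, 0.2012]]
len 0.0391473253140425 ang -17.127785612892236
side [0.5856 0.1875] [[0.6085, 0.1856], [0.6019, 0.1758], [0.5629, 0.1884], [0.5691, 0.1999]]
len 0.041415653632466215 ang -18.900070487042612
[[-0.955, 0.298, -0.0], [0.298, 0.955, -0.0], [0.0, -0.0, -1.0]]
red [0.46327945 0.14760655] yel [0.70282882 0.28337546] cruet [5.63724767e-01 3.68360700e-06]
```

move_arm --pt "1 -30 -9 0 0 0 0" --pt "1 -34 -10 0 0 0 0" --pt "1 -34 -10 0 0 0 0" --pt "1 -34 -10 0 0 0 0" --pt "1 -34 -10 0 0 0 0" --pt "1 -34 -10 0 0 0 0" --pt "1 -34 -10 0 0 0 0" --pt "1 -34 -10 0 0 0 0" --pt "1 -34 -10 0 0 0 0" --pt "1 -34 -10 0 0 0 0"

```text
clock: 1.33
eef_pos: [0.4416, 0.2813, 0.2395]
tool_rot: [0.151, 0.989, 0.0, 0.0]
ft_force: [0.3, 0.4, 0.2]
grip_width: 0.085
grasp_force: 0.0
```

move_arm --pt "1 -33 -9.3 0 0 0 0" --pt "1 -33 -9.3 0 0 0 0" --pt "1 -33 -9.3 0 0 0 0" --pt "1 -33 -9.3 0 0 0 0" --pt "1 -32 -9.3 0 0 0 0" --pt "1 0 0 0 0 0 0" --pt "1 0 0 0 0 0 0"

```text
clock: 1.92
eef_pos: [0.584, 0.1878, 0.2383]
tool_rot: [0.152, 0.988, -0.0, -0.001]
ft_force: [-0.5, 0.3, -0.1]
grip_width: 0.0853
grasp_force: 0.0
```

```bash
python3 - <<'E'
from h import *
im=[]
for c in("top","side"):
    i=bot.camera(c);p=proj(c,[.5845,.188,.195])[0].astype(int);x,y=p
    im.append(cv2.resize(i[y-50:y+50,x-50:x+50],(400,400),interpolation=cv2.INTER_CUBIC));print(p)
cv2.imwrite("pics/c1.png",np.hstack(im));o=bot.get_obs();print(o["eef_pos"],o["joint_pos"])
E
```

```text
[182 171]
[226 208]
[0.58243653 0.18940318 0.23897532] [3.14191079e-01 4.71177653e-01 3.37152779e-01 1.43784624e+00
 4.42854844e-04 6.17076894e-01]
```

View pics/c1.png

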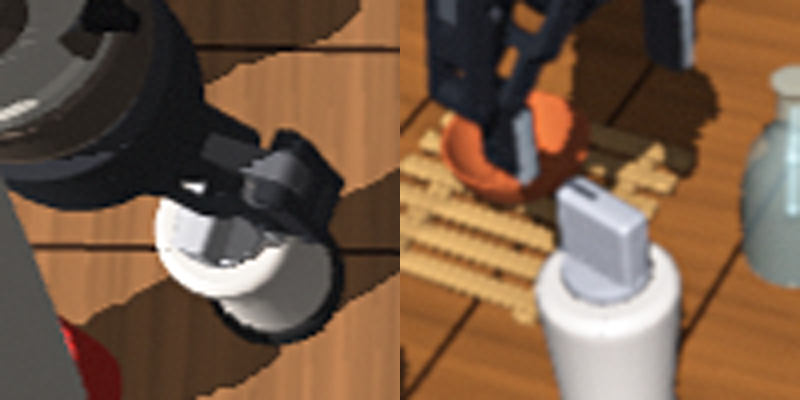

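The fingers straddle the knob, lined up with its flats: the near fingertip is at (525,170) and the far one at (685,60) in the crop, with the bar between and below them. Next I descend and close.

move_arm --pt "1 0 0 15 0 0 0" --pt "0.7 0 0 18 0 0 0" --pt "0.5 0 0 18 0 0 0" --pt "0.4 0 0 14 0 0 0" --pt "0.35 0 0 0 0 0 0" --pt "0.35 0 0 0 0 0 0"

```text
clock: 2.52
eef_pos: [0.5815, 0.1901, 0.1741]
tool_rot: [0.15, 0.989, -0.0, -0.001]
ft_force: [0.4, 0.2, 0.9]
grip_width: 0.0305
grasp_force: 0.0
```

move_arm --pt "0.25 0 0 0 0 0 0" --pt "0.15 0 0 0 0 0 0" --pt "0.05 0 0 0 0 0 0" --pt "0 0 0 0 0 0 0" --pt "0 0 0 0 0 0 0" --pt "0 0 0 0 0 0 0"

```text
clock: 3.02
eef_pos: [0.5826, 0.1886, 0.1762]
tool_rot: [0.151, 0.989, -0.0, 0.0]
ft_force: [-4.0, -3.4, 4.3]
grip_width: 0.0151
grasp_force: 60.6
```

Gripped at about 16 mm with 60 N and small side forces. Turning clockwise (+z of the tool).

move_arm --pt "0 0 0 0 0 0 5" --pt "0 0 0 0 0 0 5" --pt "0 0 0 0 0 0 5" --pt "0 0 0 0 0 0 5" --pt "0 0 0 0 0 0 5" --pt "0 0 0 0 0 0 0"

```text
clock: 3.52
eef_pos: [0.583, 0.1893, 0.1762]
tool_rot: [0.362, 0.932, 0.001, 0.001]
ft_force: [-3.8, -2.0, 5.4]
grip_width: 0.0149
grasp_force: 60.6
```

move_arm --pt "0 0 0 0 0 0 5" --pt "0 0 0 0 0 0 5" --pt "0 0 0 0 0 0 5" --pt "0 0 0 0 0 0 5" --pt "0 0 0 0 0 0 5" --pt "0 0 0 0 0 0 2" --pt "0 0 0 0 0 0 0" --pt "0 0 0 0 0 0 0"

```text
clock: 4.18
eef_pos: [0.5839, 0.1899, 0.1762]
tool_rot: [0.568, 0.823, 0.001, 0.001]
ft_force: [-1.2, -0.3, 6.3]
grip_width: 0.0148
grasp_force: 60.8
```

Tool has turned 52°. Next I open part-way, rise, then check.

move_arm --pt "0.3 0 0 0 0 0 0" --pt "0.5 0 0 0 0 0 0" --pt "0.6 0 0 0 0 0 0" --pt "0.6 0 0 0 0 0 0" --pt "0.6 0 0 -10 0 0 0" --pt "0.6 0 0 -20 0 0 0" --pt "0.6 0 0 -30 0 0 0" --pt "0.6 0 0 -30 0 0 0" --pt "0.6 0 0 -20 0 0 0" --pt "0.6 0 0 0 0 0 0"

```text
clock: 5.02
eef_pos: [0.5851, 0.19, 0.291]
tool_rot: [0.569, 0.822, 0.004, 0.003]
ft_force: [0.5, 0.6, 0.5]
grip_width: 0.0513
grasp_force: 0.0
```

```bash
python3 - <<'E'
from h import *
i=bot.camera("side");cv2.imwrite("pics/c2.png",np.hstack([cv2.resize(i[185:245,195:260],(390,360),interpolation=cv2.INTER_CUBIC),cv2.resize(i[130:250,240:360],(360,360),interpolation=cv2.INTER_CUBIC)]))
o=bot.get_obs();print(o["eef_pos"],o["ft_force"],o["clock"])
E
```

```text
[0.58446408 0.18974999 0.28820179] [-0.03215947 -0.05683615 -0.54589908] 5.0667
```

View pics/c2.png

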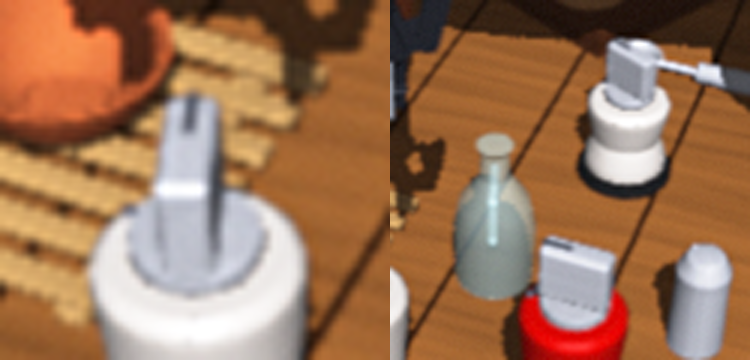

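The bar now points away from the side camera, from its near edge at crop (187,187) to its far end at (192,97). The cruet and short grinder are unchanged. One quick angle check, then I hand in.

```bash
python3 - <<'E'
from h import *
a,b=[onz("side",np.array(p)/6-.42+[195,185],.195) for p in((183,188),(192,97))]
d=b-a;ang=np.degrees(np.arctan2(d[1],d[0]));print(d,ang,"turned",-18-ang)
if 42<-18-ang<61: print(bot.job_done())
E
```

```text
[ 0.01501397 -0.03644568] -67.61055072324356 turned 49.61055072324356
the job is handed in; nothing more can be done
None
```

The pepper grinder's knob is in the coarse notch, turned about 50° clockwise by camera (the notch is at 52°); the cruet and short grinder look untouched, the gripper is clear above the knob, and the job is handed in.

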